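# Complete the sample row and hold the rinse dial at its third step

## Task

Stand the two sample bottles that are on the bench upright on the two free marked places of the low sample shelf, so that they complete a neat row with the bottle already there. Then, to rinse the line, swing the peg of the pump's spring-return dial clockwise past the first two clicks to the third (the mark with three ribs), not on to the stop, and finish while still holding it there against its spring. Leave the other things on the bench where they are.

Things in the scene. Friction and masses are not known exactly. Their poses are not given: they have to be found in the camera images.
- bottle_a: white plastic sample bottle: plain upright cylinder 44 mm in diameter and 80 mm tall, with a 38 mm diameter, 16 mm tall cap on top (96 mm in all), about 0.11 kg; origin at the centre of its underside, z up its axis; starts on the bench; bottle_a and bottle_b are alike and may take either free place
- bottle_b: white plastic sample bottle: plain upright cylinder 44 mm in diameter and 80 mm tall, with a 38 mm diameter, 16 mm tall cap on top (96 mm in all), about 0.11 kg; origin at the centre of its underside, z up its axis; starts on the bench; bottle_a and bottle_b are alike and may take either free place
- bottle_c: white plastic sample bottle: plain upright cylinder 44 mm in diameter and 80 mm tall, with a 38 mm diameter, 16 mm tall cap on top (96 mm in all), about 0.11 kg; origin at the centre of its underside, z up its axis; already stands on place0 and stays there
- rack: the sample shelf: a low white fixed step, board 110 mm deep (its x) by 220 mm long (its y), top face 40 mm above the bench, with a lip 10 mm high and 6 mm thick along its far (+x) edge; origin at the centre of its footprint at bench height, z up. Three places in a row along its y are marked by flat grey rings 52 mm across, 68 mm apart, so neighbouring bottles leave 24 mm between them
- place0 (a point): centre of the marked place at the shelf's +y end, on its top face (occupied by bottle_c)
- place1 (a point): centre of the middle marked place, on the top face (free)
- place2 (a point): centre of the marked place at the shelf's -y end, on the top face (free)
- pump: the rinse pump: a fixed white housing with a dial on top. Flat top 80 mm above the bench, from x = -105 to +65 mm and y = -85 to +85 mm in its own frame; origin at bench height right below the dial's upright axis, z up. The dial is a black disc, 88 mm diameter, top face 96 mm above the bench (hub 102 mm), with a radial aluminium arm (top 95 mm above the bench) that carries the peg
- mark3 (a point): centre of the three dark ribs, flat on the housing's top, 88 mm from the dial's axis, that mark the third step: the peg is at the third step when it lies on the line from the axis to here. Likewise one rib marks the first step, two the second
- peg (a point): centre of the top of the dial's upright aluminium peg: 14 mm diameter, 41 mm clear height above the arm, top 136 mm above the bench, 65 mm from the axis; can be pinched or pushed. At dial value q it lies, in the pump's frame, in the direction pi + 0.6 - q (rad, counterclockwise from +x): at rest front right, at the third step front left (front = towards -x)
- dial (a joint): turn of the dial in rad, clockwise from above: 0 at rest, soft clicks at 0.4, 0.8 and 1.2, end stop at 1.6. A spring drives it back to 0 from anywhere. Moving it takes about 3 to 11 N at the peg, most just past each click, easing before the next (about 6.5 N at the third); a gripped peg may lag the gripper by 3 to 6 mm; the clicks do not hold it
- jar: bystander: squat amber glass jar with a black lid, 60 mm diameter, 58 mm tall; stands on the bench, may be among the sample bottles; origin at the centre of its underside
- beaker: bystander: empty glass beaker, 66 mm diameter, 85 mm tall, near the far edge; origin at the centre of its underside
- wash: bystander: white bottle with a blue cap, 70 mm diameter, 150 mm tall, beyond the pump; origin at the centre of its underside
- dish: bystander: clear shallow dish, 90 mm diameter, 16 mm tall, left of the robot's front; origin at the centre of its underside
- tip_box: bystander: closed grey box, 85 x 120 x 50 mm, on the right; origin at the centre of its underside
- spatula: bystander: thin steel laboratory spatula, 205 mm long, 8 mm thick, lying on the left of the bench; origin under its middle
- pen_pot: bystander: white ceramic pot holding two pens (tops 145 mm high), 64 mm diameter, 90 mm tall, on the left; origin at the centre of its underside

How it is judged:
By the outcome, as a careful person would: the job done as asked, in the order asked, and still so for the second after the job is handed in, while the arm keeps its last pose, push and grip.
It also fails if it takes over 58 s, if anything falls off the work surface, if the arm or the gripper's body presses on something with over 40 N, if the wrist force passes 120 N, or if a joint passes its speed limit or range.

## Robot

A 6-joint arm with a two-finger parallel gripper is mounted at the origin on the work surface. World frame = base frame: x ahead of the robot, y to its left, z up, the work surface at z = 0. Lengths are in m, angles in rad, forces in N, time in s.
With the tool pointing down it reaches from about 0.35 to 0.775 m from the base axis. Payload 7.3 kg.
Tool frame: the origin (TCP) lies on the centre line of the jaws, within the pads' length; the fingertips stand 17 mm ahead of it and the grasp point (between the pads) lies 2 mm behind it (robot.tip_extent is the distance from the TCP to the fingertips, in m); z points along the fingers, y is the line along which they close (so a half turn about z gives the same grasp; the last joint's range is limited). The gripper opens to 92 mm and grips with 3 to 60 N. Pads are 19 mm wide; open, the fingers measure 130 mm over their backs; the gripper's body (75 mm by 190 mm) begins 47 mm behind the grasp point.
Start: joints at [1.13, 0.342, 1.524, -0, 1.275, -0.146], TCP at [0.153, 0.502, 0.244] pointing down, gripper open.
Joint ranges: [-2.53, 2.53], [-0.77, 2.02], [0.04, 2.7], [-1, 4.14], [0.28, 2.66], [-3.11, 3.11]. Speed limits (rad/s): [2.57, 2.57, 3.14, 3.14, 3.14, 3.14].

## Interface

Orientations are given as [roll, pitch, yaw] about the fixed x, y, z axes, in that order (R = Rz(yaw) Ry(pitch) Rx(roll)).
In Python, from cell import robot gives the robot as it stands.
- The arm moves only by the tool step_arm, never from a script. Its argument "motion" is a list of rows, each a list of 2 entries, a list of its own where there are three numbers: the shift along the tool's x, y, z in units of 60 mm (1.0 is 60 mm), then the turn about the tool's z in rad. In form: [[[x, y, z], spin], ...]. A call has 1 to 10 rows; each row is the pose to reach, as a shift and turn from the pose commanded when the call began, along the tool's axes at that moment; what a row does not reach only later rows make up. A row lasts 1/8 s, in which the tool goes at most 62.5 mm and 10.7 degrees, less where a joint would pass 70% of its speed; a pose out of reach is approached as far as the arm can. A call with a gripper value outside its range is refused whole. "hand" is the closure in counts, from 0 (fully open) to 255 (shut), set as the call begins (left out, the last holds). The fingers move at their own pace and stop on an object; "squeeze" is the grip in N (left out, the last holds). Time passes only in rows, so rows that repeat a pose let the fingers close. It gives the time, the measured TCP pose, the force, the opening and the grip force at its end, in the units of the state.
- robot.observe(): the state, without advancing time (a new reading comes with each control period).
- robot.read_camera(name): name is "scene" or "top" or "wrist"; returns a dict with "pixels" (420x560x3 uint8, red, green, blue), "intrinsics" (3x3 intrinsics, pixels), "xyz" and "rotation" of the camera in the world; the wrist camera has in their place "T_tool_cam" (4x4, takes a point from camera to tool coordinates, whose origin is the TCP and whose axes are the flange's). Camera axes: x right, y up, looking along -z (the intrinsics and any distortion apply to the point x, -y, -z); pixel columns grow to the right and rows downward; lengths in m; the calibration is good to about 2 mm. The wrist camera is an equidistant fisheye: a pixel r from the principal point sees the ray r / f radians off the axis. A picture is of the moment at which its call begins: read the wrist's pose just before it. There is no depth.
- robot.hand_in(): hands the job in; it is judged then, once.
The state is a dict: "time": time; "qpos": joint angles; "qvel": joint speeds; "joint_efforts": joint torques, N m; "tool_pos": TCP position; "tool_rot": TCP orientation; "contact_force": force on the tool from outside, world axes, zero at the start; "torque": the same for the moment, N m; "opening": finger opening in m; "grip_force": force on a finger pad.
Only numpy, scipy, OpenCV 4.12 (cv2) and the standard library are available. Lean on these libraries where they do the work, as an engineer would, in place of code of your own. Each camera call takes 0.05 s, during which the arm holds its last target. There are 200 camera calls.

## Working session

There is one attempt and no reset: what is moved stays moved. The work goes in short steps, Python scripts to look and compute and a tool call to move; the robot and the scene stay as the last step left them, time stands still between calls to the robot, and variables do not carry over. Pictures are saved under pics/ and viewed, at most 10 in all, crops included, and the job is handed in when it is done.

Besides the shell and the picture viewer there is one more tool, called after "Request:" by a JSON object that holds its "method" and its "body". step_arm: Moves the arm, as the interface text tells. Its arguments: {"type":"object","properties":{"motion":{"type":"array"},"hand":{"type":"number"},"squeeze":{"type":"number"}},"required":["motion"]}

```bash
mkdir -p pics; ls
python3 - <<'E'
from cell import robot
import cv2, numpy as np
s=robot.observe(); print({k:np.round(v,3) for k,v in s.items()})
for n in ["scene","top"]:
    c=robot.read_camera(n); cv2.imwrite(f"pics/{n}0.png",c["pixels"][:,:,::-1]); np.savez(n+"0.npz",**c)
    print(n,{k:np.round(v,3).tolist() for k,v in c.items() if k!="pixels"})
E
```

```text
pics
{'time': np.float64(0.0), 'qpos': array([ 1.13 ,  0.343,  1.525, -0.   ,  1.275, -0.146]), 'qvel': array([-0.001,  0.   ,  0.   , -0.   ,  0.   , -0.001]), 'joint_efforts': array([ -0.   , -43.124, -24.422,   0.072,   0.056,  -0.   ]), 'tool_pos': array([0.152, 0.502, 0.243]), 'tool_rot': array([-3.14 , -0.   ,  2.847]), 'contact_force': array([-0.536,  0.779, -0.508]), 'torque': array([-0.056, -0.003,  0.019]), 'grip_force': np.float64(0.0), 'opening': np.float64(0.092)}
scene {'intrinsics': [[456.989, 0.0, 278.848], [0.0, 456.989, 205.143], [0.0, 0.0, 1.0]], 'xyz': [0.917, 0.577, 1.178], 'rotation': [0.584, -0.002, 2.555]}
top {'intrinsics': [[440.51, 0.0, 287.974], [0.0, 440.51, 209.105], [0.0, 0.0, 1.0]], 'xyz': [0.273, -0.017, 1.291], 'rotation': [0.229, -0.005, -1.584]}
```

View pics/top0.png

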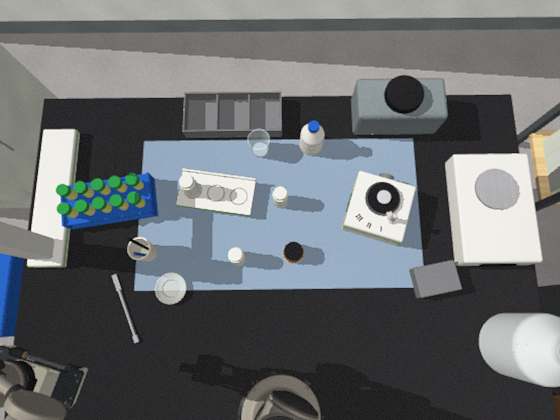

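View pics/scene0.png

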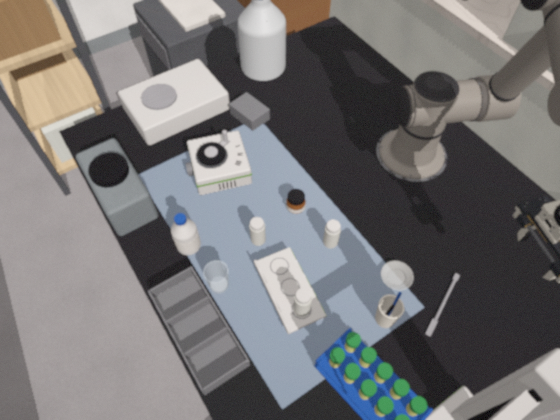

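The top view shows free bottles near (280,196) and (236,256), the shelf with bottle_c at (188,185) and rings at about (216,192) and (239,196). The jar is at (293,252), the dial at (383,198) and the peg at (391,216). The scene view agrees: bottles at (258,230) and (332,233), shelf at (290,290), pump at (217,160).

```bash
cat > h.py <<'E'
import numpy as np, cv2
from scipy.spatial.transform import Rotation as Ro
def ray(c,u,v):
    K=c["intrinsics"]; d=np.array([(u-K[0,2])/K[0,0],-(v-K[1,2])/K[1,1],-1.])
    return np.array(c["xyz"]),Ro.from_euler("xyz",c["rotation"]).apply(d)
def plane(c,u,v,z):
    o,d=ray(c,u,v); return o+d*(z-o[2])/d[2]
def proj(c,p):
    q=Ro.from_euler("xyz",c["rotation"]).inv().apply(np.array(p)-c["xyz"]); K=c["intrinsics"]
    return K[0,2]+K[0,0]*q[0]/-q[2],K[1,2]-K[1,1]*q[1]/-q[2]
def tri(c1,p1,c2,p2):
    A=[];b=[]
    for c,p in((c1,p1),(c2,p2)):
        o,d=ray(c,*p);d/=np.linalg.norm(d);M=np.eye(3)-np.outer(d,d);A.append(M);b.append(M@o)
    return np.linalg.lstsq(np.vstack(A),np.hstack(b),rcond=None)[0]
E
python3 - <<'E'
from h import *
t=np.load("top0.npz")
for n,u,v,z in [("bot1cap",280,190,.096),("bot2cap",236,252,.096),("p1",216,192,.04),("p2",239,196,.04),("c cap",188,178,.136),("dial",383,197,.1),("peg",391,215,.136),("jar",293,250,.058)]:
    print(n,plane(t,u,v,z).round(3))
im=t["pixels"][:,:,::-1]
a=cv2.resize(im[150:290,165:305],None,fx=4,fy=4,interpolation=3)
b=cv2.resize(im[160:260,335:425],None,fx=4,fy=4,interpolation=3)
cv2.imwrite("pics/a.png",a)
o=np.zeros((560,360,3),np.uint8);o[:400]=b
s=np.load("scene0.npz")["pixels"][:,:,::-1]
cv2.imwrite("pics/ab.png",cv2.resize(np.hstack([a,o]),(800,487)))
E
```

```text
bot1cap [ 0.607 -0.004  0.096]
bot2cap [0.434 0.117 0.096]
p1 [0.619 0.184 0.04 ]
p2 [0.606 0.117 0.04 ]
c cap [0.633 0.246 0.136]
dial [ 0.583 -0.292  0.1  ]
peg [ 0.523 -0.302  0.136]
jar [ 0.442 -0.039  0.058]
```

View pics/ab.png

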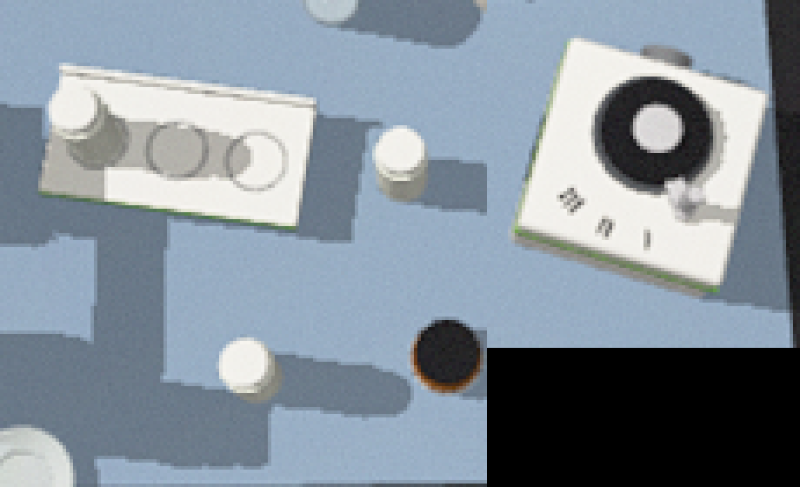

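In this crop the bottle caps are at full-image (279.7,192.8) and (236,254.1), bottle_c's cap at (186.3,180.8), and the free rings at (215.9,193.1) and (238.6,196.3). The hub is at (383.9,196.8), the peg top near (391,214), and the three ribs at (359,217.5).

Run:
```python
from h import *
t=np.load("top0.npz");s=np.load("scene0.npz")
im=cv2.cvtColor(t["pixels"],cv2.COLOR_RGB2HSV)
r={}
for n,u,v,z in [("bot1cap",279.7,192.8,.096),("bot2cap",236,254.1,.096),("p1",215.9,193.1,.04),("p2",238.6,196.3,.04),("c",186.3,180.8,.136),("hub",383.9,196.8,.102),("peg",390.8,213.5,.136),("rib3",358.9,217.5,.08),("rib1",381,228.7,.08)]:
    r[n]=plane(t,u,v,z); print(n,r[n].round(4))
d=r["p1"]-r["p2"]; print("row dir",np.degrees(np.arctan2(d[1],d[0])),np.linalg.norm(d), "c-p1",(r["c"]-r["p1"]).round(4))
for k in("rib3","peg","rib1"):
    d=r[k]-r["hub"]; print(k,np.arctan2(d[1],d[0]),np.linalg.norm(d[:2]))
# fine cap / ring checks: scene projection
for k in r: print(k,np.round(proj(s,r[k]),1))
a=cv2.resize(s["pixels"][:,:,::-1][215:345,240:350],None,fx=4,fy=4,interpolation=3)
b=cv2.resize(s["pixels"][:,:,::-1][125:215,175:265],None,fx=4,fy=4,interpolation=3)
o=np.zeros((520,360,3),np.uint8);o[:360]=b
cv2.imwrite("pics/sc.png",np.hstack([a,o]))
```

```text
bot1cap [ 0.5992 -0.0035  0.096 ]
bot2cap [0.4279 0.1168 0.096 ]
p1 [0.6157 0.1846 0.04  ]
p2 [0.6052 0.1178 0.04  ]
c [0.6252 0.2507 0.136 ]
hub [ 0.5827 -0.2945  0.102 ]
peg [ 0.5272 -0.3022  0.136 ]
rib3 [ 0.5291 -0.2255  0.08  ]
rib1 [ 0.4963 -0.2858  0.08  ]
row dir 81.07136606813455 0.0676169444954915 c-p1 [0.0094 0.0661 0.096 ]
rib3 2.2312304979062443 0.08738042816340087
peg -3.0027498231586063 0.05599020324506787
rib1 3.040826199924973 0.08678153547293438
bot1cap [257.5 221.9]
bot2cap [333.2 223.6]
p1 [290.5 285.8]
p2 [279.9 265. ]
c [303.6 293. ]
hub [211.5 150.7]
peg [224.9 134. ]
rib3 [238.6 162.3]
rib1 [237.7 145.3]
```

View pics/sc.png

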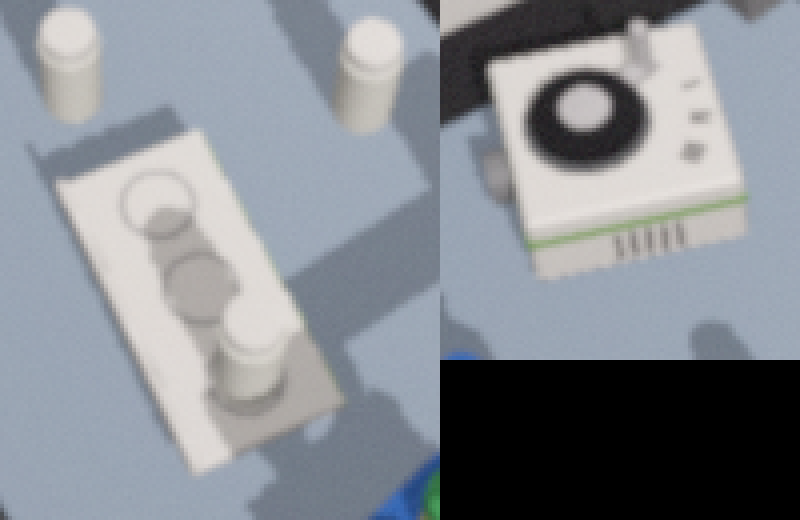

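```bash
cat >> h.py <<'E'
def go(s,p,yaw=None):
    R=Ro.from_euler("xyz",s["tool_rot"]); d=R.inv().apply(np.array(p)-s["tool_pos"])/.06
    sp=0 if yaw is None else (s["tool_rot"][2]-yaw+np.pi)%(2*np.pi)-np.pi
    print("shift",d.round(3).tolist(),"spin",round(sp,3),"tcp",np.round(s["tool_pos"],4),np.round(s["tool_rot"],3))
E
python3 - <<'E'
from h import *
from cell import robot
t=np.load("top0.npz");s=np.load("scene0.npz")
for n,a,b in [("b1",(279.7,192.8),(257,222.5)),("b2",(236,254.1),(333.5,225)),("p1",(215.9,193.1),(290,286.7)),("p2",(238.6,196.3),(279.2,266)),("hub",(383.9,196.8),(211,152)),("peg",(390.8,213.5),(224.3,131.3)),("rib3",(358.9,217.5),(238,163))]:
    print(n,tri(t,a,s,b).round(4))
o=robot.observe()
go(o,[.428,.117,.2],np.radians(81.3))
E
```

```text
b1 [ 0.6003 -0.0038  0.0931]
b2 [0.428  0.118  0.0907]
p1 [0.617  0.1849 0.0363]
p2 [0.6069 0.1178 0.0354]
hub [ 0.5844 -0.296   0.0953]
peg [ 0.5263 -0.301   0.1476]
rib3 [ 0.5303 -0.2265  0.0761]
shift [-6.26, -4.805, 0.724] spin 1.428 tcp [0.1524 0.502  0.2431] [-3.14  -0.     2.847]
```

Request:
{"method": "step_arm", "body": {"motion": [[[-6.26,-4.8,0],1.43],[[-6.26,-4.8,0],1.43],[[-6.26,-4.8,0],1.43],[[-6.26,-4.8,0],1.43],[[-6.26,-4.8,0],1.43],[[-6.26,-4.8,0],1.43],[[-6.26,-4.8,0],1.43],[[-6.26,-4.8,0],1.43],[[-6.26,-4.8,0.72],1.43],[[-6.26,-4.8,0.72],1.43]], "hand": 0, "squeeze": 15}}

```text
time: 1.35
tool_pos: [0.4263, 0.1171, 0.1983]
tool_rot: [-3.135, 0.002, 1.416]
contact_force: [0.0, 0.7, 0.9]
opening: 0.0917
grip_force: 0.0
```

```bash
cat >> h.py <<'E'
def wplane(c,s,u,v,z):
    K=c["intrinsics"];x,y=(u-K[0,2])/K[0,0],(v-K[1,2])/K[1,1];th=np.hypot(x,y)
    k=np.sin(th)/th if th>1e-9 else 1
    d=np.array([x*k,-y*k,-np.cos(th)]);T=c["T_tool_cam"];R=Ro.from_euler("xyz",s["tool_rot"]).as_matrix()
    o=R@T[:3,3]+s["tool_pos"];d=R@T[:3,:3]@d
    return o+d*(z-o[2])/d[2]
def wproj(c,s,p):
    T=c["T_tool_cam"];R=Ro.from_euler("xyz",s["tool_rot"]).as_matrix();K=c["intrinsics"]
    q=T[:3,:3].T@(R.T@(np.array(p)-s["tool_pos"])-T[:3,3])
    r=np.hypot(q[0],q[1]);th=np.arctan2(r,-q[2])
    return K[0,2]+K[0,0]*th*q[0]/r,K[1,2]-K[1,1]*th*q[1]/r
E
python3 - <<'E'
from h import *
from cell import robot
s=robot.observe();c=robot.read_camera("wrist")
im=c["pixels"][:,:,::-1].copy()
for p in [(.428,.117,.096),(.6,-.0035,.096),(.616,.1848,.04),(.606,.118,.04)]:
    q=wproj(c,s,p);print(np.round(q,1)); cv2.circle(im,tuple(int(round(x)) for x in q),2,(0,0,255),-1)
cv2.imwrite("pics/w1.png",im)
print(c["intrinsics"],c["T_tool_cam"].round(3))
go(s,[.428,.1175,.058],np.radians(81.3))
E
```

```text
[286.4 213.6]
[474.4 302.7]
[460.6 106.2]
[457.2 172. ]
[[325.1922621    0.         281.78846634]
 [  0.         325.1922621  209.20085892]
 [  0.           0.           1.        ]] [[ 0.001  0.966  0.258  0.069]
 [ 1.    -0.001  0.    -0.001]
 [ 0.001  0.258 -0.966 -0.142]
 [ 0.     0.     0.     1.   ]]
shift [0.016, 0.043, 2.337] spin -0.003 tcp [0.4263 0.1171 0.1983] [-3.135e+00  2.000e-03  1.416e+00]
```

View pics/w1.png

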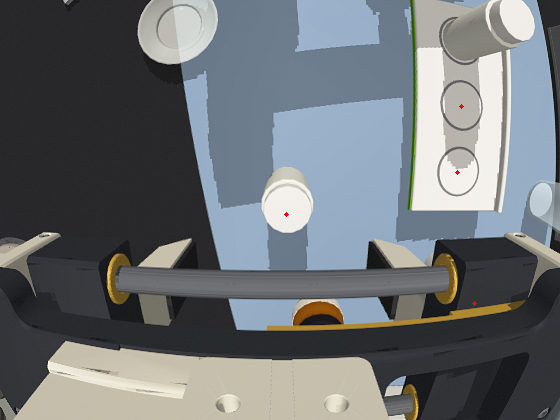

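The bottle cap's centre is at about (287,206), 7 px from the prediction; the ring predictions match at (461,105) and (458,171).

Run:
```python
from h import *
from cell import robot
s=robot.observe();c=robot.read_camera("wrist")
for u,v,z in[(287,206,.096),(461,105,.04),(458,171,.04)]: print(wplane(c,s,u,v,z).round(4))
a=wplane(c,s,458,171,.04)
go(s,[*wplane(c,s,287,206,.096)[:2],.058],np.radians(81.3))
```

```text
[0.4308 0.1231 0.096 ]
[0.6198 0.1867 0.04  ]
[0.6101 0.1191 0.04  ]
shift [0.102, 0.05, 2.366] spin -0.002 tcp [0.4274 0.1176 0.2   ] [-3.138e+00  1.000e-03  1.417e+00]
```

Request:
{"method": "step_arm", "body": {"motion": [[[0.08,0.04,0.6],0],[[0.08,0.04,1.2],0],[[0.08,0.04,1.8],0],[[0.08,0.04,2.2],0],[[0.08,0.04,2.36],0],[[0.08,0.04,2.36],0],[[0.08,0.04,2.36],0]]}}

```text
time: 2.33
tool_pos: [0.4323, 0.1223, 0.0601]
tool_rot: [3.139, -0.001, 1.417]
contact_force: [-0.5, 0.3, 1.0]
opening: 0.0917
grip_force: 0.0
```

Request:
{"method": "step_arm", "body": {"motion": [[[0,0,0],0],[[0,0,0],0],[[0,0,0],0],[[0,0,0],0],[[0,0,0],0],[[0,0,0],0],[[0,0,0],0],[[0,0,0],0]], "hand": 255, "squeeze": 15}}

```text
time: 3.32
tool_pos: [0.4312, 0.1221, 0.0589]
tool_rot: [-3.141, -0.0, 1.417]
contact_force: [-0.6, -0.7, -0.7]
opening: 0.0435
grip_force: 15.0
```

Request:
{"method": "step_arm", "body": {"motion": [[[0,0,-0.3],0],[[0,0,-1.0],0],[[0,0,-2.0],0],[[0,1,-2.35],0],[[0.1,2.0,-2.35],0],[[0.1,2.0,-2.35],0],[[0.1,2.0,-2.35],0],[[0.1,2.0,-2.35],0]]}}

```text
time: 4.32
tool_pos: [0.5496, 0.1098, 0.1999]
tool_rot: [-3.141, 0.0, 1.417]
contact_force: [0.7, -0.3, -0.6]
opening: 0.0436
grip_force: 15.0
```

Run:
```python
from h import *
from cell import robot
s=robot.observe();c=robot.read_camera("wrist")
s=robot.observe()
im=c["pixels"][:,:,::-1].copy();cv2.imwrite("pics/w2.png",im)
np.savez("w2.npz",**c,**{k:s[k] for k in("tool_pos","tool_rot")})
print(s["tool_pos"])
for p in [(.618,.1858,.04),(.608,.1185,.04)]:print(np.round(wproj(c,s,p),1))
```

```text
[0.54979065 0.10977993 0.2001047 ]
[343.6 107.8]
[342.3 179.7]
```

View pics/w2.png

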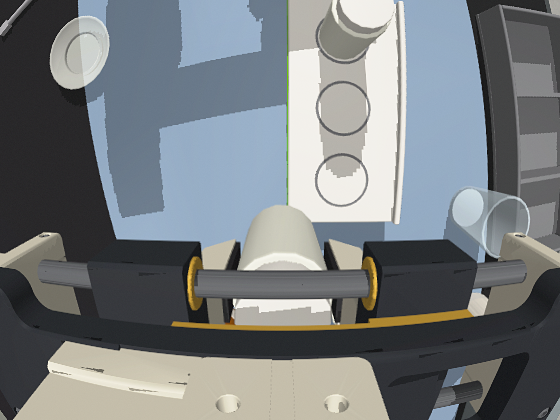

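Ring centres are at (343.5,108) and (341.5,180), matching the predictions within a pixel. The held bottle's bottom front rim is at (282,206).

Run:
```python
from h import *
from cell import robot
s=robot.observe();c=np.load("w2.npz")
e=wplane(c,s,281,206,s["tool_pos"][2]-.0585)
print("rim in tool (mm)",(1000*Ro.from_euler("xyz",s["tool_rot"]).inv().apply(e-s["tool_pos"])).round(1))
go(s,[.618,.1858,.1],np.radians(81.3))
```

```text
rim in tool (mm) [17.7 -1.7 58.5]
shift [1.426, 0.93, 1.668] spin -0.002 tcp [0.5498 0.1098 0.2001] [-3.141 -0.     1.417]
```

Request:
{"method": "step_arm", "body": {"motion": [[[0.75,0.46,0],0],[[1.49,0.93,0],0],[[1.49,0.93,0.6],0],[[1.49,0.93,1.2],0],[[1.49,0.93,1.5],0],[[1.49,0.93,1.6],0],[[1.49,0.93,1.67],0],[[1.49,0.93,1.67],0],[[1.49,0.93,1.67],0]]}}

```text
time: 5.5
tool_pos: [0.6202, 0.1894, 0.1007]
tool_rot: [3.14, -0.001, 1.417]
contact_force: [0.1, -0.1, -0.4]
opening: 0.0438
grip_force: 15.0
```

Run:
```python
from h import *
from cell import robot
s=robot.observe();print(s["tool_pos"],s["contact_force"].round(1))
c=robot.read_camera("top");np.savez("t1.npz",**c)
print(np.round(proj(c,(.618,.1858,.136)),1))
```

```text
[0.62018659 0.18943242 0.10073492] [ 0.1 -0.1 -0.4]
[210.  183.1]
```

Request:
{"method": "step_arm", "body": {"motion": [[[0,-0.02,0.02],0],[[0,-0.02,0.03],0],[[0,-0.02,0.03],0],[[0,-0.02,0.03],0]]}}

```text
time: 6.05
tool_pos: [0.6186, 0.1896, 0.0988]
tool_rot: [3.141, -0.0, 1.417]
contact_force: [-1.7, 0.6, 4.7]
opening: 0.0439
grip_force: 15.0
```

Request:
{"method": "step_arm", "body": {"motion": [[[0,0,0],0],[[0,0,0],0],[[0,0,0],0],[[0,0,0],0],[[0,0,0],0],[[0,0,-0.5],0],[[0,0,-1.2],0],[[0,0,-2],0],[[0,0,-2],0],[[0,0,-2],0]], "hand": 0}}

```text
time: 7.3
tool_pos: [0.6181, 0.1895, 0.2174]
tool_rot: [-3.141, 0.0, 1.417]
contact_force: [0.4, -0.8, -0.3]
opening: 0.0916
grip_force: 0.0
```

Run:
```python
from h import *
from cell import robot
s=robot.observe()
go(s,[.5995,-.0045,.2],np.radians(81.3))
```

```text
shift [-3.242, 0.189, 0.29] spin -0.002 tcp [0.6181 0.1895 0.2174] [-3.141  0.     1.417]
```

Request:
{"method": "step_arm", "body": {"motion": [[[-0.8,0.19,0],0],[[-1.6,0.19,0],0],[[-2.4,0.19,0],0],[[-3.24,0.19,0.29],0],[[-3.24,0.19,0.29],0],[[-3.24,0.19,0.29],0],[[-3.24,0.19,0.29],0]]}}

```text
time: 8.18
tool_pos: [0.6001, -0.0031, 0.2003]
tool_rot: [-3.141, -0.0, 1.418]
contact_force: [0.2, 0.5, 0.4]
opening: 0.0918
grip_force: 0.0
```

Run:
```python
from h import *
from cell import robot
s=robot.observe();c=robot.read_camera("wrist");t=robot.read_camera("top")
im=c["pixels"][:,:,::-1].copy();print(s["tool_pos"].round(4))
for p in [(.5997,-.0045,.096),(.618,.1858,.04),(.608,.1185,.04)]:print(np.round(wproj(c,s,p),1))
np.savez("w3.npz",**c)
b=cv2.resize(t["pixels"][150:220,165:305,::-1],None,fx=4,fy=4,interpolation=3)
cv2.imwrite("pics/w3.png",np.vstack([im[:310],b]))
print([np.round(proj(t,(x,y,.136)),1) for x,y in((.618,.1858),(.628,.253))])
```

```text
[ 0.6001 -0.0031  0.2003]
[283.1 215.2]
[271.5   1.1]
[271.6  68.7]
[array([210. , 183.1]), array([185.5, 179.8])]
```

View pics/w3.png

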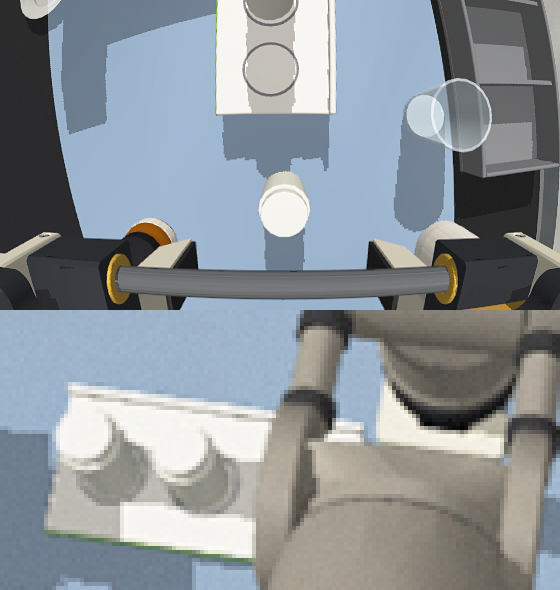

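Free bottle cap is at about (284,211). In the top view the placed bottle sits in line with bottle_c (caps at about (211,186) and (186,182)), and ring p2 is at (271,69). The wash bottle edge shows at (440,245), so I check its clearance to the gripper body.

Run:
```python
from h import *
from cell import robot
s=robot.observe();c=np.load("w3.npz");t=np.load("top0.npz")
R=Ro.from_euler("xyz",s["tool_rot"])
for p in(wplane(c,s,416,238,.13),wplane(c,s,440,222,.13),plane(t,313,127,.15),plane(t,312,145,.05)): print(p.round(3),R.inv().apply(p-s["tool_pos"]).round(3))
go(s,[.5997,-.003,.0585],np.radians(81.3))
```

```text
[ 0.695 -0.027  0.13 ] [-0.009  0.098  0.071]
[ 0.716 -0.018  0.13 ] [0.003 0.116 0.071]
[ 0.773 -0.098  0.15 ] [-0.068  0.185  0.051]
[ 0.759 -0.101  0.05 ] [-0.073  0.172  0.151]
shift [0.0, -0.008, 2.367] spin -0.0 tcp [ 0.6001 -0.0031  0.2005] [ 3.141 -0.     1.418]
```

Request:
{"method": "step_arm", "body": {"motion": [[[0,-0.01,0.6],0],[[0,-0.01,1.2],0],[[0,-0.01,1.8],0],[[0,-0.01,2.2],0],[[0,-0.01,2.36],0],[[0,-0.01,2.36],0],[[0,-0.01,2.36],0]]}}

```text
time: 9.15
tool_pos: [0.6002, -0.0041, 0.0601]
tool_rot: [3.139, -0.0, 1.417]
contact_force: [-0.4, 0.0, -0.0]
opening: 0.092
grip_force: 0.0
```

Request:
{"method": "step_arm", "body": {"motion": [[[0,0,0],0],[[0,0,0],0],[[0,0,0],0],[[0,0,0],0],[[0,0,0],0],[[0,0,0],0],[[0,0,0],0],[[0,0,0],0]], "hand": 255}}

```text
time: 10.15
tool_pos: [0.5997, -0.0043, 0.0591]
tool_rot: [3.141, -0.0, 1.417]
contact_force: [1.7, -0.8, 0.5]
opening: 0.044
grip_force: 14.9
```

Request:
{"method": "step_arm", "body": {"motion": [[[0,0,-0.3],0],[[0,0,-1.0],0],[[0,0,-1.8],0],[[0,0,-2.2],0],[[0,0,-2.2],0],[[0,0,-2.2],0],[[0,0,-2.2],0]]}}

```text
time: 11.02
tool_pos: [0.5985, -0.0041, 0.1893]
tool_rot: [-3.138, -0.0, 1.417]
contact_force: [-0.6, 0.8, -1.8]
opening: 0.0441
grip_force: 14.9
```

Run:
```python
from h import *
from cell import robot
s=robot.observe();c=robot.read_camera("wrist");print(s["tool_pos"].round(4))
g=c["pixels"]
# held bottle rim: column of hue/brightness
hsv=cv2.cvtColor(g,cv2.COLOR_RGB2HSV)
print([int(x) for x in hsv[170:240:2,282,1]])
print("model rim for 0 offset",[ (o,round(wproj(c,s,s["tool_pos"]+Ro.from_euler("xyz",s["tool_rot"]).apply([.022+o,0,.0585]))[1],1)) for o in(-.004,-.002,0,.002)])
go(s,[.608,.1185,.0985],np.radians(81.3))
```

```text
[ 0.5985 -0.0041  0.1893]
[60, 58, 58, 59, 59, 59, 60, 59, 62, 60, 62, 61, 62, 62, 63, 9, 21, 19, 19, 19, 19, 19, 20, 20, 19, 19, 19, 18, 19, 18, 21, 20, 21, 19, 20]
model rim for 0 offset [(-0.004, np.float64(205.6)), (-0.002, np.float64(202.5)), (0, np.float64(199.5)), (0.002, np.float64(196.4))]
shift [2.044, -0.153, 1.514] spin -0.002 tcp [ 0.5985 -0.0041  0.1893] [-3.138 -0.     1.417]
```

Request:
{"method": "step_arm", "body": {"motion": [[[0.7,-0.1,-0.2],0],[[1.4,-0.16,-0.2],0],[[2.04,-0.16,0],0],[[2.04,-0.16,0.6],0],[[2.04,-0.16,0.6],0],[[2.04,-0.16,0.6],0],[[2.04,-0.16,0.6],0]]}}

```text
time: 11.95
tool_pos: [0.6095, 0.1177, 0.1564]
tool_rot: [3.139, -0.001, 1.416]
contact_force: [-0.2, -0.4, -2.1]
opening: 0.0435
grip_force: 14.9
```

Run:
```python
from h import *
from cell import robot
s=robot.observe()
go(s,[.608,.1185,.0985],np.radians(81.3))
```

```text
shift [0.009, -0.029, 0.965] spin -0.003 tcp [0.6095 0.1177 0.1564] [ 3.139e+00 -1.000e-03  1.416e+00]
```

Request:
{"method": "step_arm", "body": {"motion": [[[0.01,-0.02,0.5],0],[[0.01,-0.02,0.8],0],[[0.01,-0.02,0.9],0],[[0.01,-0.02,0.94],0],[[0.01,-0.02,0.97],0],[[0.01,-0.02,0.97],0],[[0.01,-0.02,0.97],0]]}}

```text
time: 12.82
tool_pos: [0.6088, 0.1189, 0.0986]
tool_rot: [3.138, -0.001, 1.417]
contact_force: [-0.3, -0.7, 6.3]
opening: 0.0432
grip_force: 15.0
```

Request:
{"method": "step_arm", "body": {"motion": [[[0,0,0],0],[[0,0,0],0],[[0,0,0],0],[[0,0,0],0],[[0,0,0],0],[[0,0,-0.5],0],[[0,0,-1.2],0],[[0,0,-2.2],0],[[0,0,-2.2],0],[[0,0,-2.2],0]], "hand": 0}}

```text
time: 14.08
tool_pos: [0.6072, 0.1189, 0.2283]
tool_rot: [-3.141, 0.0, 1.417]
contact_force: [-0.6, -0.3, -0.6]
opening: 0.0917
grip_force: 0.0
```

Run:
```python
from h import *
from cell import robot
s=robot.observe();print(s["qpos"].round(3))
go(s,[.523,-.311,.23],np.radians(16.9))
```

```text
[0.07  0.528 1.271 0.    1.344 0.224]
shift [-7.296, -0.288, -0.028] spin 1.122 tcp [0.6072 0.1189 0.2283] [-3.141  0.     1.417]
```

Request:
{"method": "step_arm", "body": {"motion": [[[-0.9,0,0],0.15],[[-1.8,-0.1,0],0.3],[[-2.7,-0.2,0],0.45],[[-3.6,-0.2,0],0.6],[[-4.5,-0.29,0],0.75],[[-5.4,-0.29,0],0.9],[[-6.3,-0.29,0],1.05],[[-7.3,-0.29,-0.03],1.12],[[-7.3,-0.29,-0.03],1.12],[[-7.3,-0.29,-0.03],1.12]]}}

```text
time: 15.32
tool_pos: [0.5226, -0.3106, 0.2287]
tool_rot: [-3.138, 0.002, 0.297]
contact_force: [0.8, 0.6, -0.4]
opening: 0.092
grip_force: 0.0
```

Run:
```python
from h import *
from cell import robot
robot.read_camera("wrist")
s=robot.observe();c=robot.read_camera("wrist");t=robot.read_camera("top");np.savez("w4.npz",**c)
print(s["tool_pos"].round(4),s["tool_rot"].round(3),s["qpos"].round(2))
im=c["pixels"][:,:,::-1].copy()
for p in [(.5835,-.295,.102),(.521,-.313,.136),(.53,-.226,.08),(.496,-.286,.08)]:
    print(np.round(wproj(c,s,p),1))
b=cv2.resize(t["pixels"][150:220,165:305,::-1],None,fx=4,fy=4,interpolation=3)
cv2.imwrite("pics/w4.png",np.vstack([im[:310],b]))
```

```text
[ 0.523  -0.31    0.2292] [-3.139e+00  1.000e-03  2.980e-01] [-0.66  0.51  1.3   0.    1.33  0.61]
[286.9 131.1]
[285.7 219.4]
[197.6 165.8]
[249.7 218.4]
```

View pics/w4.png

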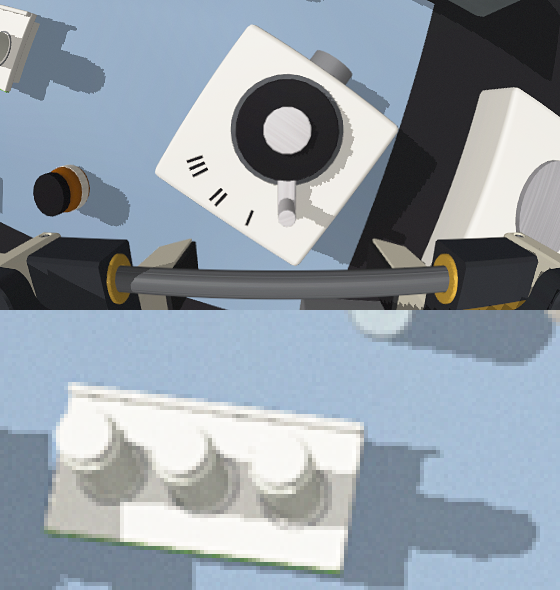

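The hub is at (287.5,131), the peg top at (287,218), rib3 at (197,166) and rib1 at (250,218), all within about 1 px of prediction. All three bottles stand in a row in the top view. I'll measure their spacing by matching bottle_c's patch.

Run:
```python
from h import *
from cell import robot
t=robot.read_camera("top");f=6
x0,y0=165,150
I=cv2.resize(cv2.cvtColor(t["pixels"],cv2.COLOR_RGB2GRAY)[150:220,165:305],None,fx=f,fy=f,interpolation=2)
def P(u,v,w,h): return int((u-x0)*f),int((v-y0)*f)
# patch around middle bottle incl cap + side
for name,cu,cv_ in(("mid",211,186),("c",186.3,182)):
    cx,cy=int((cu-x0)*f),int((cv_-y0)*f)
    T=I[cy-6*f:cy+10*f,cx-8*f:cx+9*f]
    M=cv2.matchTemplate(I,T,cv2.TM_CCOEFF_NORMED)
    for gu,gv in((186.3,182),(211,186),(235,188)):
        a,b=int((gu-x0)*f)-8*f,int((gv-y0)*f)-6*f
        r=3*f;ay,ax=max(b-r,0),max(a-r,0)
        S=M[ay:b+r,ax:a+r];j=np.unravel_index(S.argmax(),S.shape)
        u,v=(ax+j[1]+8*f)/f+x0,(ay+j[0]+6*f)/f+y0
        print(name,round(u,2),round(v,2),round(S.max(),3))
print([np.round(proj(t,(x,y,.12)),2) for x,y in((.628,.253),(.618,.1858),(.608,.1185))])
```

```text
mid 187.5 182.5 0.966
mid 211.0 186.0 1.0
mid 235.67 188.83 0.956
c 186.17 182.0 1.0
c 209.83 185.33 0.931
c 234.67 188.17 0.913
[array([186.79, 181.51]), array([211.01, 184.71]), array([235.33, 187.93])]
```

The row is within about 1.5 mm of neat, so I leave it and go for the peg.

Run:
```python
from h import *
from cell import robot
s=robot.observe();go(s,[.522,-.3132,.118],.295)
```

```text
shift [-0.041, 0.05, 1.871] spin 0.004 tcp [ 0.5235 -0.3097  0.2303] [-3.141  0.     0.299]
```

Request:
{"method": "step_arm", "body": {"motion": [[[-0.04,0.05,0.6],0],[[-0.04,0.05,1.2],0],[[-0.04,0.05,1.6],0],[[-0.04,0.05,1.8],0],[[-0.04,0.05,1.87],0],[[-0.04,0.05,1.87],0],[[-0.04,0.05,1.87],0]]}}

```text
time: 16.4
tool_pos: [0.5222, -0.315, 0.1194]
tool_rot: [3.14, -0.001, 0.297]
contact_force: [-0.9, 0.5, 0.4]
opening: 0.0913
grip_force: 0.0
```

Request:
{"method": "step_arm", "body": {"motion": [[[0,0,0],0],[[0,0,0],0],[[0,0,0],0],[[0,0,0],0],[[0,0,0],0],[[0,0,0],0],[[0,0,0],0],[[0,0,0],0],[[0,0,0],0],[[0,0,0],0]], "hand": 255, "squeeze": 30}}

```text
time: 17.65
tool_pos: [0.5216, -0.3142, 0.1182]
tool_rot: [-3.14, 0.0, 0.297]
contact_force: [-1.7, 2.6, 2.1]
opening: 0.0135
grip_force: 30.0
```

Run:
```python
from h import *
from cell import robot
s=robot.observe();go(s,[.522,-.3132,.118],.295);print(s["opening"],s["contact_force"])
# arc rows: tool axes now, rotate about axis; x toward hub 65mm
ax=np.array([.5835,-.295]);R=Ro.from_euler("xyz",s["tool_rot"]);yaw=s["tool_rot"][2]
for q in np.arange(.1,1.31,.1):
    th=np.pi+.6-.305-q;p=[*(ax+.065*np.array([np.cos(th),np.sin(th)])),s["tool_pos"][2]]
    d=R.inv().apply(np.array(p)-s["tool_pos"])/.06;print(round(q,2),d[:2].round(2),round(q,2))
```

```text
shift [0.012, -0.014, 0.004] spin 0.002 tcp [ 0.5216 -0.3142  0.1182] [-3.14   0.     0.297]
0.013515169676705501 [-1.65081852  2.63287225  2.13670693]
0.1 [ 0.   -0.11] 0.1
0.2 [ 0.02 -0.22] 0.2
0.3 [ 0.05 -0.33] 0.3
0.4 [ 0.08 -0.43] 0.4
0.5 [ 0.13 -0.53] 0.5
0.6 [ 0.19 -0.62] 0.6
0.7 [ 0.25 -0.7 ] 0.7
0.8 [ 0.33 -0.78] 0.8
0.9 [ 0.41 -0.85] 0.9
1.0 [ 0.5  -0.92] 1.0
1.1 [ 0.59 -0.97] 1.1
1.2 [ 0.69 -1.01] 1.2
1.3 [ 0.79 -1.05] 1.3
```

Request:
{"method": "step_arm", "body": {"motion": [[[0,-0.11,0],0.1],[[0.02,-0.22,0],0.2],[[0.05,-0.33,0],0.3],[[0.08,-0.43,0],0.4],[[0.13,-0.53,0],0.5],[[0.19,-0.62,0],0.6],[[0.25,-0.7,0],0.7],[[0.33,-0.78,0],0.8],[[0.41,-0.85,0],0.9],[[0.5,-0.92,0],1.0]]}}

```text
time: 18.9
tool_pos: [0.5333, -0.2531, 0.1183]
tool_rot: [3.14, 0.002, -0.706]
contact_force: [-5.1, 0.3, 2.4]
opening: 0.0134
grip_force: 30.0
```

Request:
{"method": "step_arm", "body": {"motion": [[[0.04,-0.1,0],0.1],[[0.04,-0.1,0],0.1],[[0.04,-0.1,0],0.1],[[0.04,-0.1,0],0.1]]}}

```text
time: 19.4
tool_pos: [0.5375, -0.2489, 0.1182]
tool_rot: [3.139, 0.006, -0.803]
contact_force: [-11.2, 5.4, 7.8]
opening: 0.0131
grip_force: 30.0
```

Run:
```python
from h import *
from cell import robot
s=robot.observe();c=robot.read_camera("wrist");t=robot.read_camera("top");k=robot.read_camera("scene")
np.savez("w5.npz",**c)
print(s["tool_pos"].round(4),s["tool_rot"].round(3),s["contact_force"].round(1),s["opening"])
v=s["tool_pos"][:2]-[.5835,-.295];print("q tool",np.pi+.295-np.arctan2(v[1],v[0])%(2*np.pi)+.0, np.linalg.norm(v))
th=np.pi+.295-1.2
for p in [(.5835,-.295,.102),(.53,-.226,.08),(.496,-.286,.08),(.5835+.065*np.cos(th),-.295+.065*np.sin(th),.136)]: print(np.round(wproj(c,s,p),1),np.round(proj(k,p),1))
b=cv2.resize(k["pixels"][120:220,165:275,::-1],(330,300),interpolation=3)
a=cv2.resize(t["pixels"][160:260,335:425,::-1],(270,300),interpolation=3)
im=c["pixels"][:290,:,::-1]
o=np.zeros((590,600,3),np.uint8);o[:290,:560]=im;o[290:,:330]=b;o[290:,330:]=a
cv2.imwrite("pics/w5.png",o)
```

```text
[ 0.5375 -0.2489  0.1182] [ 3.139  0.006 -0.803] [-11.2   5.4   7.8] 0.013118627382496547
q tool 1.081676185121622 0.06515938684868514
[277.9 130.6] [211.1 150.7]
[263.2 274.7] [238.2 162.3]
[371.7 244.3] [237.8 145.3]
[262.2 287.4] [229.9 148.5]
```

View pics/w5.png

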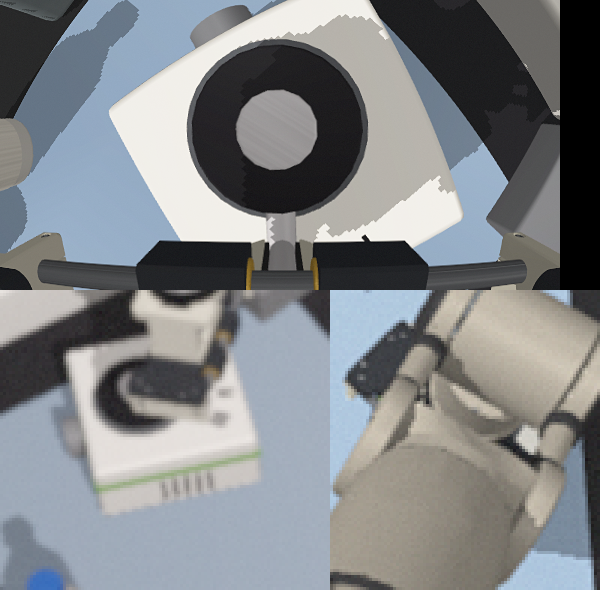

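Wrist view: hub at (277,130), with the aluminium arm leaving the disc at about (282,215) and visible to (283,235). The arm line gives the dial angle.

```bash
cat > dial.py <<'E'
from h import *
def q(c,s,hub,pts):
    h=wplane(c,s,*hub,.102)
    for u,v in pts:
        d=wplane(c,s,u,v,.095)-h
        print("q=",round((np.pi+.295-np.arctan2(d[1],d[0])%(2*np.pi)),3),"r",round(np.hypot(*d[:2]),4),"hub",h.round(4))
E
python3 - <<'E'
from dial import *
from cell import robot
s=robot.observe();c=np.load("w5.npz");g=cv2.cvtColor(c["pixels"],cv2.COLOR_RGB2GRAY)
hs=cv2.cvtColor(c["pixels"],cv2.COLOR_RGB2HSV)
for r in(216,222,228,234): print(r,g[r,255:312:2].tolist())
b=(g[60:200,190:365]>110).astype(np.uint8);n,l,st,ce=cv2.connectedComponentsWithStats(b)
i=l[70,87];print("hub",ce[i]+[190,60],st[i])
q(c,s,(277,130),[(282,216),(283,234)])
E
```

```text
216 [232, 186, 153, 115, 90, 89, 128, 149, 165, 149, 148, 149, 146, 145, 147, 151, 150, 148, 143, 140, 116, 138, 157, 183, 181, 178, 177, 177, 176]
222 [239, 239, 239, 239, 239, 232, 207, 218, 170, 149, 149, 148, 146, 145, 147, 151, 151, 148, 144, 140, 131, 179, 177, 177, 176, 175, 177, 177, 177]
228 [239, 239, 239, 239, 239, 242, 200, 206, 145, 149, 149, 148, 147, 146, 146, 150, 152, 147, 142, 141, 123, 179, 177, 176, 178, 177, 176, 177, 177]
234 [239, 239, 238, 238, 239, 241, 209, 215, 221, 211, 147, 147, 146, 145, 144, 148, 151, 148, 143, 142, 127, 178, 176, 177, 176, 177, 177, 177, 177]
hub [276.19500595 129.33551328] [  46   30   81   80 5046]
q= 1.043 r 0.0451 hub [ 0.584  -0.2949  0.102 ]
q= 1.043 r 0.0552 hub [ 0.584  -0.2949  0.102 ]
```

Run:
```python
from dial import *
s={"tool_pos":np.array([.5233,-.310,.2297]),"tool_rot":np.array([-3.140,.0005,.2985])}
c=np.load("w4.npz");g=cv2.cvtColor(c["pixels"],cv2.COLOR_RGB2GRAY)
def blob(m,x0,y0):
    n,l,st,ce=cv2.connectedComponentsWithStats(m.astype(np.uint8));return [(ce[i]+[x0,y0],st[i][4]) for i in range(1,n) if st[i][4]>15]
print(blob(g[150:182,180:214]<110,180,150),blob(g[185:207,206:230]<110,206,185),blob(g[208:226,243:258]<110,243,208))
hub=[b for b in blob(g[105:155,263:313]>110,263,105) if b[1]>500][0][0]
H=wplane(c,s,*hub,.102);print(hub,H)
for nm,m,x,y,off in(("r3",g[150:182,180:214]<110,180,150,1.2),("r2",g[185:207,206:230]<110,206,185,.8),("r1",g[208:226,243:258]<110,243,208,.4)):
    yy,xx=np.nonzero(m);d=wplane(c,s,xx.mean()+x,yy.mean()+y,.08)-H;a=np.arctan2(d[1],d[0]);print(nm,a,"yaw",a-np.pi-.6+off,np.hypot(*d[:2]))
```

```text
[(array([194.07317073, 158.82926829]), np.int32(41)), (array([196.61363636, 165.47727273]), np.int32(44)), (array([200.        , 171.79069767]), np.int32(43))] [(array([215.33333333, 194.11111111]), np.int32(45)), (array([220.5       , 199.04545455]), np.int32(44))] [(array([249.14705882, 217.5       ]), np.int32(34))]
[286.7335563  129.94035674] [ 0.58483836 -0.29466691  0.102     ]
r3 2.235813803000839 yaw -0.30577885058895427 0.08807014024667982
r2 2.6351058435310843 yaw -0.3064868100587088 0.08809613644003333
r1 3.0372644689093606 yaw -0.30432818468043243 0.08834334079088721
```

Request:
{"method": "step_arm", "body": {"motion": [[[0.0,-0.07,0],0.06],[[0.01,-0.14,0],0.12],[[0.01,-0.14,0],0.12],[[0.01,-0.14,0],0.12]]}}

```text
time: 20.05
tool_pos: [0.5437, -0.2432, 0.1182]
tool_rot: [3.138, 0.007, -0.923]
contact_force: [-11.9, 6.7, 8.2]
opening: 0.0132
grip_force: 30.0
```

```bash
cat > m.py <<'E'
from dial import *
from cell import robot
s=robot.observe();c=robot.read_camera("wrist")
g=cv2.cvtColor(c["pixels"],cv2.COLOR_RGB2GRAY)
b=(g[60:200,190:365]>110).astype(np.uint8);n,l,st,ce=cv2.connectedComponentsWithStats(b)
hub=ce[l[70,87]]+[190,60]
v=s["tool_pos"][:2]-[.5845,-.2948];print(s["time"],"q tool",np.pi+.295-np.arctan2(v[1],v[0])%(2*np.pi),np.linalg.norm(v),s["contact_force"].round(1),s["tool_rot"].round(3))
pts=[]
for r in(222,228,234):
    row=g[r,240:325].astype(int);m=np.nonzero((row>135)&(row<157))[0]+240
    print(r,m.min(),m.max(),len(m),g[r,255:312:3].tolist());pts.append(((m.min()+m.max())/2,r))
print(hub);q(c,s,hub,pts)
E
python3 m.py
```

```text
20.05 q tool 1.1967882644682089 0.06582678202177131 [-11.9   6.7   8.2] [ 3.138  0.007 -0.923]
222 268 294 27 [239, 239, 240, 240, 186, 150, 151, 148, 147, 146, 149, 150, 142, 140, 178, 177, 177, 177, 177]
228 272 294 23 [238, 239, 239, 239, 201, 193, 150, 148, 146, 145, 150, 151, 143, 137, 178, 175, 176, 178, 177]
234 272 296 24 [239, 239, 239, 239, 203, 193, 149, 148, 146, 145, 148, 149, 142, 140, 174, 177, 175, 176, 176]
[277.02357369 129.31398574]
q= 1.178 r 0.0487 hub [ 0.5845 -0.2949  0.102 ]
q= 1.16 r 0.0521 hub [ 0.5845 -0.2949  0.102 ]
q= 1.154 r 0.0555 hub [ 0.5845 -0.2949  0.102 ]
```

Request:
{"method": "step_arm", "body": {"motion": [[[-0.01,-0.02,0],0.02],[[-0.02,-0.03,0],0.03],[[-0.02,-0.03,0],0.03],[[-0.02,-0.03,0],0.03]]}}

```text
time: 20.6
tool_pos: [0.545, -0.242, 0.1183]
tool_rot: [3.139, 0.004, -0.953]
contact_force: [-8.9, 3.0, 5.9]
opening: 0.0134
grip_force: 30.0
```

```bash
python3 m.py
```

```text
20.6 q tool 1.223271934498806 0.06591557787196609 [-8.9  3.   5.9] [ 3.139  0.004 -0.953]
222 267 294 27 [239, 238, 239, 241, 147, 151, 151, 148, 146, 147, 151, 150, 143, 138, 178, 177, 176, 177, 177]
228 267 294 27 [239, 239, 239, 239, 146, 149, 151, 148, 147, 146, 149, 151, 143, 139, 178, 176, 175, 177, 177]
234 271 296 25 [239, 239, 238, 239, 204, 164, 149, 148, 146, 144, 148, 150, 142, 139, 173, 177, 178, 176, 176]
[276.51082423 129.31122145]
q= 1.209 r 0.0487 hub [ 0.5845 -0.2949  0.102 ]
q= 1.211 r 0.052 hub [ 0.5845 -0.2949  0.102 ]
q= 1.185 r 0.0555 hub [ 0.5845 -0.2949  0.102 ]
```

Request:
{"method": "step_arm", "body": {"motion": [[[0,0,0],0],[[0,0,0],0],[[0,0,0],0],[[0,0,0],0],[[0,0,0],0],[[0,0,0],0]]}}

```text
time: 21.4
tool_pos: [0.545, -0.242, 0.1182]
tool_rot: [3.139, 0.004, -0.953]
contact_force: [-8.8, 3.0, 6.1]
opening: 0.0132
grip_force: 30.0
```

```bash
python3 m.py
```

```text
21.4 q tool 1.2234835370543578 0.06592579333709007 [-8.8  3.   6.1] [ 3.139  0.004 -0.953]
222 267 294 27 [239, 239, 239, 241, 147, 152, 150, 148, 148, 146, 151, 151, 142, 138, 178, 175, 177, 176, 177]
228 267 294 27 [239, 238, 239, 239, 145, 149, 152, 147, 147, 145, 150, 150, 143, 139, 177, 176, 176, 177, 178]
234 271 296 25 [239, 239, 239, 240, 204, 163, 150, 148, 146, 145, 149, 150, 143, 138, 173, 177, 176, 176, 176]
[276.49622716 129.29507546]
q= 1.209 r 0.0487 hub [ 0.5845 -0.2949  0.102 ]
q= 1.211 r 0.052 hub [ 0.5845 -0.2949  0.102 ]
q= 1.185 r 0.0555 hub [ 0.5845 -0.2949  0.102 ]
```

Stable at about 1.2 rad, so I hand in.

```bash
python3 -c "
from cell import robot
print(robot.hand_in())"
```

```text
the job is handed in; nothing more can be done
None
```

Handed in at about 21 s: both bottles stand on the free places in a row with bottle_c (spacing within about 1.5 mm), and the gripper is holding the dial peg at the third click (about 1.2 rad measured).

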